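# Find the loose bolt of the film-roll post and hold its cap open

## Robot

A 6-joint arm with a two-finger parallel gripper is mounted at the origin on the work surface. World frame = base frame: x ahead of the robot, y to its left, z up, the work surface at z = 0. Lengths are in m, angles in rad, forces in N, time in s.
With the tool pointing down it reaches from about 0.275 to 0.75 m from the base axis. Payload 10.2 kg.
Tool frame: the origin (TCP) lies at the very end of the fingers, on their centre line; the grasp point (between the pads) lies 19 mm behind it; z points along the fingers, y is the line along which they close (so a half turn about z gives the same grasp; the last joint's range is limited). The gripper opens to 88 mm and grips with 3 to 60 N. Pads are 18 mm wide; open, the fingers measure 123 mm over their backs; the gripper's body (75 mm by 187 mm) begins 45 mm behind the grasp point.
Start: joints at [1.087, 0.313, 1.498, -0, 1.331, -0.223], TCP at [0.135, 0.507, 0.239] pointing down, gripper open.
Joint ranges: [-2.94, 2.94], [-0.97, 2.17], [0.19, 2.56], [-1.23, 4.37], [0.02, 3.11], [-2.88, 2.88]. Speed limits (rad/s): [2.39, 2.39, 3.01, 3.14, 3.14, 3.14].

## Interface

Orientations are given as a unit quaternion [w, x, y, z].
In Python, from plant import bot gives the robot as it stands.
- The arm moves only by the tool drive_tool, never from a script. Its argument "deltas" is a list of rows, each an object of numbers: "x", "y", "z": the shift along the world's x, y, z in cm; "roll": the turn about the world's z in rad. A call has 1 to 12 rows; each row is the pose to reach, as a shift and turn from the pose commanded when the call began; what a row does not reach only later rows make up. A row lasts 1/12 s, in which the tool goes at most 41.7 mm and 7.16 degrees, less where a joint would pass 70% of its speed; a pose out of reach is approached as far as the arm can. A call with a gripper value outside its range is refused whole. "gripper" is the closure, from 0 (fully open) to 1 (shut), set as the call begins (left out, the last holds). The fingers move at their own pace and stop on an object; "squeeze" is the grip in N (left out, the last holds). Time passes only in rows, so rows that repeat a pose let the fingers close. It gives the time, the measured TCP pose, the force, the opening and the grip force at its end, in the units of the state.
- bot.read_state(): the state, without advancing time (a new reading comes with each control period).
- bot.grab_frame(name): name is "scene" or "top"; returns the picture (480x640x3 uint8, red, green, blue); there is no depth.
- bot.camera_info(name): a dict with "K" (3x3 intrinsics, pixels), "k1" (the pictures are not rectified: a ray, as slopes to the right and down, at radius r is drawn at 1 + k1 r^2 times it, then the intrinsics apply), "cam_to_world" (4x4, takes a point from camera to world coordinates). Camera axes: x right, y down, z forward; pixel columns grow to the right and rows downward; lengths in m; the calibration is good to about 2 mm. A picture is of the moment at which its call begins. camera_info takes no time and is no camera call.
- bot.hand_in(): hands the job in; it is judged then, once.
Trained networks look in the newest picture that a camera, given by its name, has taken for a name from the list of things; names that differ only in an ending like _2 or _b are one class to them, and where a whole thing is asked for, a point or a joint stands for the part that bears it (a point fixed in the world has none). Each returns a list of dicts, best first, with "conf" (0 to 1); they miss things now and then, are a little off and sometimes report something else, mostly with a low value. They report only what shows in the picture. A call takes as long as a camera call.
- bot.boxes_of(camera, query): "position" ([x, y, z] in m, in the coordinates of the camera as it stood for that picture, good to about 4 mm: the middle of the surface that is visible of it).
- bot.masks_of(camera, query): "mask" (480x640 bool, what is visible of it).
The state is a dict: "time_s": time; "q": joint angles; "joint_velocities": joint speeds; "effort": joint torques, N m; "tool_pos": TCP position; "eef_rot": TCP orientation; "wrist_force": force on the tool from outside, world axes, zero at the start; "moment": the same for the moment, N m; "finger_gap": opening from 0.0 (shut) to 1.0 (fully open); "finger_force": force on a finger pad.
Only numpy, scipy, OpenCV 4.12 (cv2) and the standard library are available. Lean on these libraries where they do the work, as an engineer would, in place of code of your own. Each camera call takes 0.05 s, during which the arm holds its last target. There are 200 camera calls.

## Task

The film-roll post on the packing bench wobbles. Turn the bezel of the dial gauge that bears on the post until the zero wedge of the dial stands under the pointer, then tap the capped bolts of the foot from above, one after another, until you find the loose one: it gives under the tap and the gauge's pointer kicks. Lift the cap of that bolt alone to about 60 degrees or more, for a spanner to get in, and finish still holding it open, with the dial left as set and the other things on the bench left where they are.

Things in the scene. Friction and masses are not known exactly. Their poses are not given: they have to be found in the camera images.
- roll_post: Fixed steel post 36 mm across, 192 mm tall, on a flat grey foot with three arms 10 mm thick; at each arm's end a bolt under a black hinged cap. Origin on the bench at the post's axis, z up. The three caps look alike and face the same way. Which bolt is loose differs from start to start and cannot be seen.
- cap_place_1 (a point): Centre of the top of the closed cap on the arm to -x of roll_post, 53 mm above the bench; axes as roll_post. Stays put when the cap is lifted. Each cap is a box 50 mm long (x), 42 mm wide (y), its upright cheeks from 19 mm above the bench. On each cheek (+y and -y) a round grip pip stands out 3 mm: 12 mm towards +x from this point and 13 mm below it.
- cap_place_2 (a point): The same for the cap on the +x +y arm. Each cap is hinged along y on its -x side: hinge axis 26 mm from this point towards -x, 21 mm above the bench. The +x edge rises and swings over towards -x. A light spring and its weight (1 to 2 N at the pips) shut it again. Pinched by its two pips (48 mm over both), it swivels between the fingers as it is lifted.
- cap_place_3 (a point): The same for the cap on the +x -y arm. Pressed on top with 2 to 4 N, the cap of the loose bolt gives 4 mm straight down and springs back when let go; the tight bolts' caps do not give.
- loose_cap (a joint): Opening angle of the loose bolt's cap, rad: 0 shut, stop at 1.5. It does not tell at which of the three places that cap is.
- sound1_cap (a joint): Opening angle of the cap of one of the two tight bolts (place not told), rad.
- sound2_cap (a joint): Opening angle of the cap of the other tight bolt (place not told), rad.
- dial_centre (a point): Centre of the gauge's upturned dial, on the bezel's upright axis, 126 mm above the bench. The bezel, a dark knurled ring 58 mm across, 116 to 128 mm above the bench, turns with the white dial and stays as left (0.05 N m). The case below is 54 mm across; an 8 mm stem leaves it towards the post, its top at 103 mm. Base fixed, 58 x 50 mm, 50 mm tall.
- zero_mark (a point): Inner point of the bold black wedge that is the dial's zero, 19 mm from dial_centre; it turns with the bezel.
- pointer_tip_at_rest (a point): Where the tip of the gauge's black pointer rests while no bolt is pressed, 19 mm from dial_centre; its short thick tail points the other way. The pointer does not turn with the bezel.
- bezel (a joint): Angle of the bezel, rad, growing counterclockwise seen from above; 0 with the zero mark under the pointer at rest; stops at -3.1 and 3.1.
- pointer (a joint): Kick of the gauge's pointer away from its rest, rad: 0 at rest, up to 1.0 while the loose bolt is pressed fully down; pressing a tight bolt leaves it at 0.
- tape_roll: Bystander: roll of clear tape 90 mm across, 48 mm tall, standing flat; origin at its underside.
- spanner: Bystander: steel spanner 190 mm long, lying on the bench.
- marker: Bystander: marker pen 130 mm long, 17 mm thick, lying.
- knife: Bystander: box knife 130 mm long, lying.
- film_roll: Bystander: roll of film 96 mm across, 112 mm tall, standing.
- parts_tray: Bystander: empty grey tray 100 x 140 mm, 35 mm tall.
- scraper: Bystander: scraper with a wooden handle, 200 mm long, lying.

How it is judged:
By the outcome, as a careful person would: the job done as asked, in the order asked, and still so for the second after the job is handed in, while the arm keeps its last pose, push and grip.
It also fails if it takes over 72 s, if anything falls off the work surface, if the arm or the gripper's body presses on something with over 40 N, if the wrist force passes 120 N, or if a joint passes its speed limit or range.

## Working session

There is one attempt and no reset: what is moved stays moved. The work goes in short steps, Python scripts to look and compute and a tool call to move; the robot and the scene stay as the last step left them, time stands still between calls to the robot, and variables do not carry over. Pictures are saved under pics/ and viewed, at most 10 in all, crops included, and the job is handed in when it is done.

Besides the shell and the picture viewer there is one more tool, called after "Call:" by a JSON object that holds its "method" and its "body". drive_tool: Moves the arm, as the interface text tells. Its arguments: {"type":"object","properties":{"deltas":{"type":"array"},"gripper":{"type":"number"},"squeeze":{"type":"number"}},"required":["deltas"]}

```bash
mkdir -p pics; cat > h.py <<'E'
import numpy as np, cv2
from plant import bot
def save(n,f): cv2.imwrite(f'pics/{f}.png',cv2.cvtColor(n,cv2.COLOR_RGB2BGR))
def world(cam,uv,z):
    I=bot.camera_info(cam);K=np.array(I['K']);T=np.array(I['cam_to_world']);k=I['k1']
    d=((uv[0]-K[0,2])/K[0,0],(uv[1]-K[1,2])/K[1,1]);d=np.array(d);u=d.copy()
    for _ in range(20):u=d/(1+k*(u@u))
    r=T[:3,:3]@np.array([u[0],u[1],1]);o=T[:3,3];return o+r*(z-o[2])/r[2]
def pix(cam,p):
    I=bot.camera_info(cam);K=np.array(I['K']);T=np.array(I['cam_to_world']);k=I['k1']
    c=T[:3,:3].T@(np.array(p)-T[:3,3]);u=c[:2]/c[2];u=u*(1+k*(u@u));return K[:2,:2]@u+K[:2,2]
def w(cam,p):
    T=np.array(bot.camera_info(cam)['cam_to_world']);return T[:3,:3]@np.array(p)+T[:3,3]
E
python3 - <<'E'
from h import *
for c in ('top','scene'):
    save(bot.grab_frame(c),c+'0');print(c,np.round(bot.camera_info(c)['cam_to_world'],3).tolist())
    for q in ('roll_post','cap_place_1','loose_cap','dial_centre','zero_mark','pointer_tip_at_rest','bezel'):
        try:
            for b in bot.boxes_of(c,q)[:4]: print(q,round(b['conf'],2),np.round(w(c,b['position']),3))
        except Exception as e: print(q,e)
print(bot.read_state())
E
```

```text
top [[0.019, -0.996, 0.093, 0.465], [-0.999, -0.022, -0.031, 0.048], [0.033, -0.092, -0.995, 1.014], [0.0, 0.0, 0.0, 1.0]]
roll_post 0.7 [0.562 0.036 0.016]
cap_place_1 0.69 [0.506 0.143 0.122]
cap_place_1 0.68 [0.56 0.04 0.01]
cap_place_1 0.38 [0.43  0.23  0.011]
loose_cap 0.67 [0.466 0.045 0.047]
dial_centre 0.66 [0.506 0.145 0.124]
dial_centre 0.3 [0.677 0.031 0.016]
zero_mark 0.62 [0.5   0.148 0.127]
pointer_tip_at_rest 0.56 [0.502 0.144 0.124]
bezel 0.86 [0.501 0.152 0.124]
scene [[0.89, 0.266, -0.37, 0.924], [0.456, -0.514, 0.727, -0.687], [0.003, -0.816, -0.578, 0.688], [0.0, 0.0, 0.0, 1.0]]
roll_post 0.68 [0.57  0.023 0.025]
roll_post 0.34 [0.677 0.022 0.014]
cap_place_1 0.68 [0.566 0.024 0.027]
loose_cap 0.6 [0.476 0.033 0.048]
loose_cap 0.57 [0.522 0.151 0.121]
dial_centre 0.86 [0.522 0.151 0.117]
dial_centre 0.32 [ 0.429 -0.265  0.002]
zero_mark 0.62 [0.498 0.16  0.125]
pointer_tip_at_rest 0.94 [0.518 0.153 0.121]
bezel 0.74 [0.499 0.159 0.123]
{'time_s': 0.8, 'q': array([ 1.08657159e+00,  3.12879745e-01,  1.49773676e+00,  2.12792244e-05,
        1.33101541e+00, -2.23369559e-01]), 'joint_velocities': array([-0.00053193,  0.0007098 , -0.00086567,  0.00129809, -0.00129956,
       -0.00010749]), 'effort': array([ 7.92431565e-04, -4.02107728e+01, -2.52403235e+01,  6.95150206e-02,
        3.20179691e-02, -3.19501805e-05]), 'tool_pos': array([0.13538708, 0.50723144, 0.23871669]), 'eef_rot': array([-1.64971826e-05,  1.30060615e-01,  9.91506044e-01, -1.48363864e-05]), 'wrist_force': array([0.33567303, 0.30314095, 0.09278939]), 'moment': array([-0.03947522, -0.02483373, -0.0314616 ]), 'finger_force': 0.0, 'finger_gap': 0.9991165920234104}
```

```bash
python3 - <<'E'
from h import *
t=cv2.imread('pics/top0.png');u,v=pix('top',[.504,.15,.126]).astype(int);print(u,v,pix('top',[.56,.04,0]))
cv2.imwrite('pics/dial.png',cv2.resize(t[v-40:v+40,u-40:u+40],(560,560),interpolation=cv2.INTER_CUBIC))
E
```

```text
245 263 [306.68215375 239.91777356]
```

View pics/top0.png

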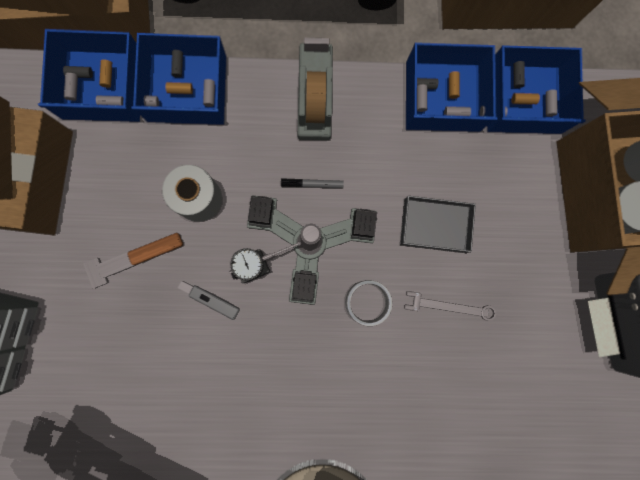

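View pics/scene0.png

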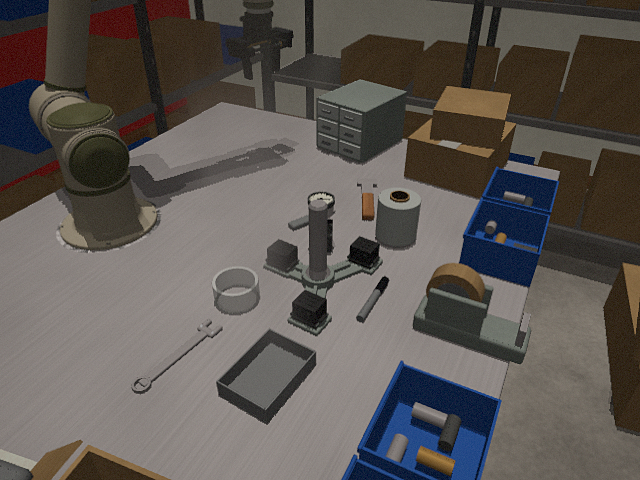

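View pics/dial.png

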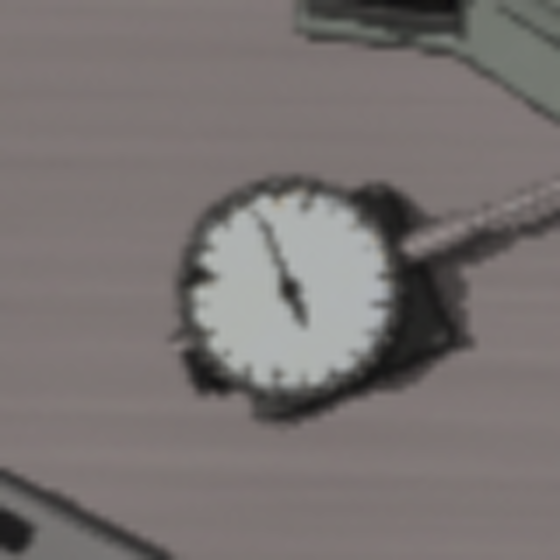

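The top view shows the dial at about (245,263) with the pointer up-left and the bold wedge on the left, so the bezel is about 59° counterclockwise. The caps are at (304,287) for place 1, (262,211) for place 2 and (364,224) for place 3, with the post top at (312,238). Next I'll refine the foot and dial.

```bash
python3 - <<'E'
from h import *
from scipy.optimize import least_squares
t=cv2.imread('pics/top0.png');g=cv2.cvtColor(t,cv2.COLOR_BGR2GRAY)
# rough cap tops -> foot pose
m=[(304,287),(261,211),(364,224)]
P=[world('top',p,.053)[:2] for p in m];print(np.round(P,3))
mean=np.mean(P,0);print('mean',mean,'r',[np.linalg.norm(p-mean) for p in P],'ang',[np.degrees(np.arctan2(*(p-mean)[::-1])) for p in P])
print('post top',world('top',(311,234),.192)); print('film',world('top',(188,190),.112),'marker',world('top',(312,184),.01))
# dial: bezel circle fit via mask
b=bot.masks_of('top','bezel')[0];M=b['mask'];ys,xs=np.nonzero(M);print('bezel px',xs.mean(),ys.mean(),M.sum(),xs.min(),xs.max(),ys.min(),ys.max())
c=world('top',(xs.mean(),ys.mean()),.127)[:2];print('dial',c)
c=world('top',(205+291/7-.5,223+287/7-.5),.126)[:2];print('dial2',c)
f=lambda r,a:cv2.getRectSubPix(g,(1,1),tuple(pix('top',[c[0]+r*np.cos(a),c[1]+r*np.sin(a),.126])))[0,0]
for d in range(0,360,6): print(d,[int(f(r,np.radians(d))) for r in (.008,.012,.016,.019,.021,.023)],end=' ' if d%18 else '\n')
# top view crop
x0,y0=225,180
cv2.imwrite('pics/foot.png',cv2.resize(t[y0:y0+120,x0:x0+160],(800,600),interpolation=cv2.INTER_CUBIC))
E
```

```text
[[ 0.463  0.044]
 [ 0.61   0.132]
 [ 0.589 -0.072]]
mean [0.55408362 0.03430584] r [np.float64(0.09177672254362115), np.float64(0.11235611406068347), np.float64(0.11229880236749643)] ang [np.float64(174.1349997004103), np.float64(59.99025439991368), np.float64(-71.78557019619444)]
post top [0.55218596 0.03442007 0.192     ]
film [0.63722287 0.26181031 0.112     ] marker [0.67592161 0.03149614 0.01      ]
bezel px 246.06043329532497 264.33409350057013 877 229 263 248 280
dial [0.50159326 0.14904636]
dial2 [0.50313624 0.14918974]
0 [177, 177, 177, 174, 168, 154]
6 [173, 176, 178, 176, 170, 145] 12 [163, 171, 175, 176, 166, 125] 18 [147, 149, 151, 172, 174, 163]
24 [129, 132, 122, 145, 161, 155] 30 [120, 134, 148, 159, 154, 138] 36 [138, 158, 173, 174, 175, 163]
42 [157, 173, 177, 177, 175, 153] 48 [169, 176, 178, 177, 169, 137] 54 [174, 177, 178, 178, 176, 170]
60 [176, 177, 177, 177, 175, 168] 66 [177, 178, 177, 177, 167, 125] 72 [177, 178, 178, 177, 175, 164]
78 [177, 177, 177, 168, 149, 111] 84 [177, 177, 176, 139, 87, 52] 90 [177, 177, 177, 163, 139, 113]
96 [177, 177, 177, 176, 17
[... 812 characters left out ...]

240 [177, 177, 178, 177, 172, 148] 246 [178, 178, 178, 178, 175, 166] 252 [178, 178, 177, 178, 176, 171]
258 [178, 177, 177, 174, 154, 137] 264 [178, 178, 177, 176, 172, 156] 270 [178, 178, 178, 178, 177, 168]
276 [177, 178, 177, 177, 171, 139] 282 [177, 177, 178, 177, 173, 156] 288 [177, 177, 177, 178, 177, 168]
294 [177, 178, 177, 177, 175, 168] 300 [177, 178, 177, 176, 168, 163] 306 [177, 178, 178, 177, 176, 167]
312 [177, 177, 178, 177, 171, 143] 318 [177, 177, 178, 177, 165, 152] 324 [177, 177, 177, 177, 176, 168]
330 [177, 177, 177, 177, 169, 157] 336 [178, 177, 177, 177, 169, 151] 342 [177, 178, 177, 176, 174, 159]
348 [177, 178, 177, 167, 141, 128] 354 [177, 178, 177, 162, 131, 132]
```

View pics/foot.png

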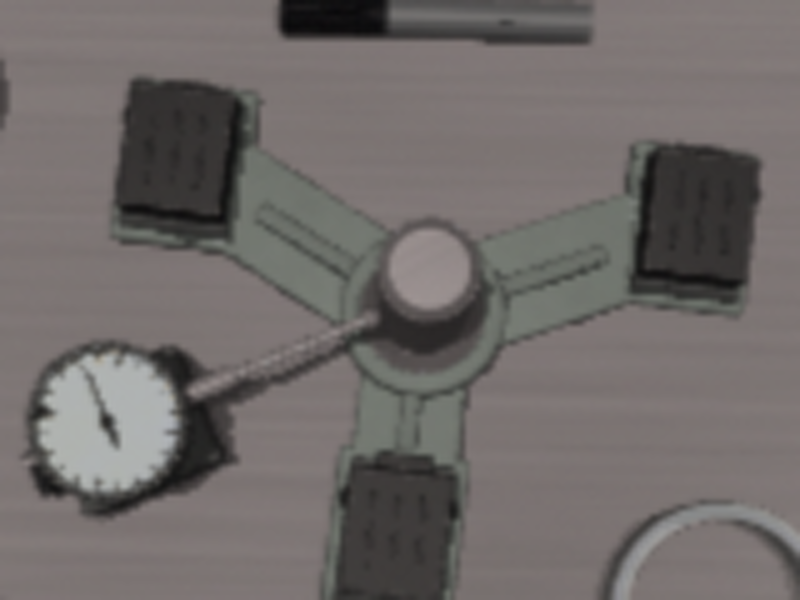

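The foot crop shows the caps' x axis at about -7° yaw. The bold wedge is at about 84° and the pointer at about 24.5°. Before planning clearances I'll check the gripper's shape in the scene view.

```bash
python3 - <<'E'
from h import *
t=cv2.imread('pics/scene0.png');print(np.round(bot.camera_info('scene')['K'],0).tolist(),bot.camera_info('scene')['k1'])
for dx,dy in((0,0),(.258*.0935,.966*.0935),(-.258*.0935,-.966*.0935),(.966*.0375,-.258*.0375),(-.966*.0375,.258*.0375)):
  for z in(.239,.303): print(dx,dy,z,pix('scene',[.135+dx,.507+dy,z]))
cv2.imwrite('pics/grip.png',cv2.resize(t[0:100,210:320],(660,600),interpolation=cv2.INTER_CUBIC))
c=lambda p,z:world('top',(225+p[0]/5-.4,180+p[1]/5-.4),z)[:2]
for q in ([(135,80),(240,92),(225,220),(118,205)],[(650,148),(757,160),(745,290),(638,275)]):
  P=[c(p,.053) for p in q];print(np.round(np.mean(P,0),4),[np.round(P[i]-P[j],4) for i,j in((0,3),(1,2),(0,1),(3,2))])
print('cap1 +x edge',c((345,468),.053),c((457,470),.053),'post',c((430,270),.192))
E
```

```text
[[510.0, 0.0, 319.0], [0.0, 510.0, 238.0], [0.0, 0.0, 1.0]] -0.022113164379106105
0 0 0.239 [262.17076016  74.44610192]
0 0 0.303 [260.75486619  51.01031815]
0.024123000000000002 0.090321 0.239 [285.92915086  66.97083919]
0.024123000000000002 0.090321 0.303 [285.16373082  44.27620635]
-0.024123000000000002 -0.090321 0.239 [236.44355817  82.56263645]
-0.024123000000000002 -0.090321 0.303 [234.26720891  58.34330482]
0.036225 -0.009675 0.239 [271.43942568  77.33298067]
0.036225 -0.009675 0.303 [270.24622507  53.61563062]
-0.036225 0.009675 0.239 [253.16903464  71.64463931]
-0.036225 0.009675 0.303 [251.54412793  48.48477793]
[0.6134 0.1327] [array([ 0.0499, -0.0051]), array([ 0.0511, -0.0045]), array([0.0038, 0.0415]), array([0.005 , 0.0421])]
[ 0.5907 -0.0726] [array([ 0.0508, -0.0041]), array([ 0.052 , -0.0043]), array([0.0038, 0.0427]), array([0.005 , 0.0425])]
cap1 +x edge [0.48921918 0.06455925] [0.48930202 0.02079886] post [0.55284829 0.03510761]
```

View pics/grip.png

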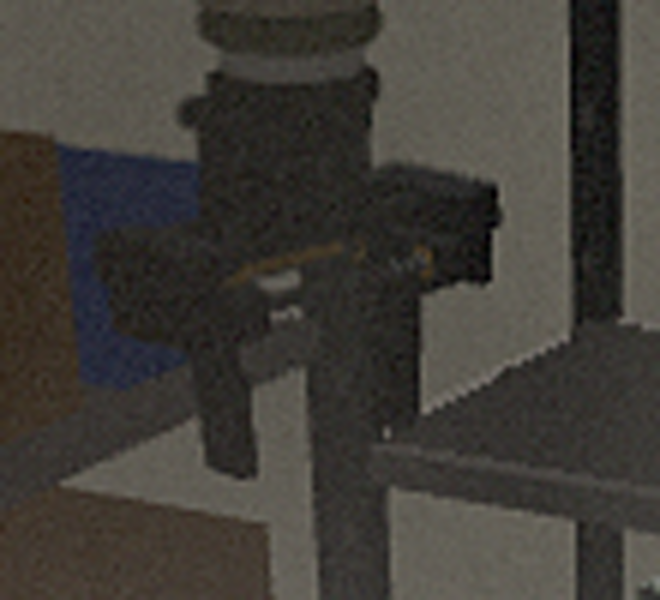

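The picture shows the gripper's body as a wide bar along the closing line, so I'll choose each yaw to clear the post, dial and film roll. First I go above the dial.

Call:
{"method": "drive_tool", "body": {"deltas": [{"x": 3, "y": -3}, {"x": 6, "y": -6}, {"x": 9, "y": -9}, {"x": 12, "y": -12}, {"x": 15, "y": -15}, {"x": 18, "y": -18}, {"x": 21, "y": -21}, {"x": 24, "y": -24}, {"x": 27, "y": -27}, {"x": 30, "y": -30}, {"x": 33, "y": -33}, {"x": 36, "y": -35.5}], "gripper": 0, "squeeze": 15}}

```text
invalid input at $.deltas[0]: expected keys x, y, z, roll
```

Call:
{"method": "drive_tool", "body": {"deltas": [{"x": 0.7, "y": -0.3}, {"x": 0.7, "y": -0.3}, {"x": 0.7, "y": -0.3, "z": -3}, {"x": 0.7, "y": -0.3, "z": -6}, {"x": 0.7, "y": -0.3, "z": -9}, {"x": 0.7, "y": -0.3, "z": -9}]}}

```text
invalid input at $.deltas[0]: expected keys x, y, z, roll
```

Call:
{"method": "drive_tool", "body": {"deltas": [{"x": 3, "y": -3, "z": 0, "roll": 0}, {"x": 6, "y": -6, "z": 0, "roll": 0}, {"x": 9, "y": -9, "z": 0, "roll": 0}, {"x": 12, "y": -12, "z": 0, "roll": 0}, {"x": 15, "y": -15, "z": 0, "roll": 0}, {"x": 18, "y": -18, "z": 0, "roll": 0}, {"x": 21, "y": -21, "z": 0, "roll": 0}, {"x": 24, "y": -24, "z": 0, "roll": 0}, {"x": 27, "y": -27, "z": 0, "roll": 0}, {"x": 30, "y": -30, "z": 0, "roll": 0}, {"x": 33, "y": -33, "z": 0, "roll": 0}, {"x": 36, "y": -35.5, "z": 0, "roll": 0}], "gripper": 0, "squeeze": 15}}

```text
time_s: 1.85
tool_pos: [0.4921, 0.154, 0.2389]
eef_rot: [0.0, 0.13, 0.991, 0.0]
wrist_force: [0.9, 0.4, 0.5]
finger_gap: 1.001
finger_force: 0.0
```

Call:
{"method": "drive_tool", "body": {"deltas": [{"x": 0.7, "y": -0.3, "z": 0, "roll": 0}, {"x": 0.7, "y": -0.3, "z": 0, "roll": 0}, {"x": 0.7, "y": -0.3, "z": -3, "roll": 0}, {"x": 0.7, "y": -0.3, "z": -6, "roll": 0}, {"x": 0.7, "y": -0.3, "z": -8, "roll": 0}, {"x": 0.7, "y": -0.3, "z": -8, "roll": 0}, {"x": 0.7, "y": -0.3, "z": -8, "roll": 0}]}}

```text
time_s: 2.43
tool_pos: [0.4972, 0.1539, 0.159]
eef_rot: [-0.001, 0.129, 0.992, -0.0]
wrist_force: [0.6, 0.3, 1.0]
finger_gap: 1.0
finger_force: 0.0
```

Call:
{"method": "drive_tool", "body": {"deltas": [{"x": 0.5, "y": -0.5, "z": 0, "roll": 0}, {"x": 0.5, "y": -0.5, "z": -2, "roll": 0}, {"x": 0.5, "y": -0.5, "z": -4, "roll": 0}, {"x": 0.5, "y": -0.5, "z": -5.2, "roll": 0}, {"x": 0.5, "y": -0.5, "z": -5.2, "roll": 0}]}}

```text
time_s: 2.85
tool_pos: [0.5028, 0.1479, 0.1061]
eef_rot: [-0.001, 0.13, 0.992, -0.0]
wrist_force: [0.1, 0.3, -0.8]
finger_gap: 0.999
finger_force: 0.0
```

Call:
{"method": "drive_tool", "body": {"deltas": [{"x": 0, "y": 0, "z": 0, "roll": 0}, {"x": 0, "y": 0, "z": 0, "roll": 0}, {"x": 0, "y": 0, "z": 0, "roll": 0}, {"x": 0, "y": 0, "z": 0, "roll": 0}, {"x": 0, "y": 0, "z": 0, "roll": 0}, {"x": 0, "y": 0, "z": 0, "roll": 0}, {"x": 0, "y": 0, "z": 0, "roll": 0}, {"x": 0, "y": 0, "z": 0, "roll": 0}], "gripper": 1, "squeeze": 15}}

```text
time_s: 3.52
tool_pos: [0.5037, 0.1489, 0.1075]
eef_rot: [0.001, 0.13, 0.992, 0.001]
wrist_force: [1.4, 6.1, 1.3]
finger_gap: 0.654
finger_force: 15.0
```

Call:
{"method": "drive_tool", "body": {"deltas": [{"x": 0, "y": 0.1, "z": 0, "roll": -0.1}, {"x": 0, "y": 0.1, "z": 0, "roll": -0.2}, {"x": 0, "y": 0.1, "z": 0, "roll": -0.3}, {"x": 0, "y": 0.1, "z": 0, "roll": -0.4}, {"x": 0, "y": 0.1, "z": 0, "roll": -0.5}, {"x": 0, "y": 0.1, "z": 0, "roll": -0.6}, {"x": 0, "y": 0.1, "z": 0, "roll": -0.7}, {"x": 0, "y": 0.1, "z": 0, "roll": -0.8}, {"x": 0, "y": 0.1, "z": 0, "roll": -0.9}, {"x": 0, "y": 0.1, "z": 0, "roll": -1.0}, {"x": 0, "y": 0.1, "z": 0, "roll": -1.04}, {"x": 0, "y": 0.1, "z": 0, "roll": -1.04}]}}

```text
time_s: 4.52
tool_pos: [0.5026, 0.1479, 0.1075]
eef_rot: [0.0, 0.606, 0.795, -0.001]
wrist_force: [-6.8, -8.2, 8.2]
finger_gap: 0.65
finger_force: 15.0
```

Call:
{"method": "drive_tool", "body": {"deltas": [{"x": 0, "y": 0, "z": 0, "roll": 0}, {"x": 0, "y": 0, "z": 0, "roll": 0}, {"x": 0, "y": 0, "z": 0, "roll": 0}, {"x": 0, "y": 0, "z": 0, "roll": 0}, {"x": 0, "y": 0, "z": 2, "roll": 0}, {"x": 0, "y": 0, "z": 5, "roll": 0}, {"x": 0, "y": 0, "z": 9, "roll": 0}, {"x": 0, "y": 0, "z": 12, "roll": 0}], "gripper": 0}}

```text
time_s: 5.18
tool_pos: [0.5032, 0.1491, 0.2294]
eef_rot: [0.001, 0.605, 0.796, 0.001]
wrist_force: [0.9, 0.7, 0.4]
finger_gap: 0.998
finger_force: 0.0
```

Call:
{"method": "drive_tool", "body": {"deltas": [{"x": 2, "y": -4, "z": 0, "roll": 0}, {"x": 4, "y": -7, "z": 0, "roll": 0.1}, {"x": 5, "y": -10, "z": 0, "roll": 0.2}, {"x": 6.5, "y": -14, "z": 0, "roll": 0.3}, {"x": 8, "y": -18, "z": 0, "roll": 0.3}, {"x": 9.2, "y": -22.2, "z": 0, "roll": 0.3}, {"x": 9.2, "y": -22.2, "z": 0, "roll": 0.3}, {"x": 9.2, "y": -22.2, "z": 0, "roll": 0.3}], "gripper": 1}}

```text
time_s: 5.85
tool_pos: [0.5953, -0.0751, 0.2261]
eef_rot: [-0.0, 0.481, 0.877, -0.0]
wrist_force: [0.2, 0.1, -1.0]
finger_gap: 0.419
finger_force: 0.0
```

```bash
python3 - <<'E'
from h import *
I=bot.grab_frame('top');save(I,'top1');g=cv2.cvtColor(I,cv2.COLOR_RGB2GRAY)
c=np.array([.5031,.1492])
f=lambda r,a:cv2.getRectSubPix(g,(1,1),tuple(pix('top',[c[0]+r*np.cos(a),c[1]+r*np.sin(a),.126])))[0,0]
for d in range(0,60,3): print(d,[int(f(r,np.radians(d))) for r in (.008,.012,.016,.018,.020,.022,.023)])
s=bot.read_state();print(s['tool_pos'],s['finger_gap'],s['wrist_force'])
u,v=pix('top',[*c,.126]).astype(int)
cv2.imwrite('pics/dial1.png',cv2.resize(cv2.imread('pics/top1.png')[v-25:v+25,u-25:u+25],(500,500),interpolation=cv2.INTER_CUBIC))
E
```

```text
0 [188, 189, 189, 189, 187, 169, 152]
3 [187, 189, 189, 189, 187, 161, 137]
6 [183, 188, 189, 189, 188, 172, 151]
9 [178, 188, 189, 188, 186, 177, 163]
12 [173, 184, 186, 186, 184, 175, 166]
15 [166, 172, 183, 176, 161, 146, 136]
18 [156, 159, 159, 157, 135, 112, 100]
21 [146, 146, 133, 135, 104, 74, 66]
24 [138, 140, 128, 118, 90, 69, 54]
27 [131, 138, 139, 125, 118, 85, 73]
30 [128, 143, 158, 154, 155, 135, 122]
33 [138, 156, 176, 176, 178, 169, 148]
36 [147, 169, 185, 183, 186, 178, 168]
39 [157, 180, 188, 188, 187, 169, 148]
42 [168, 184, 189, 189, 188, 161, 137]
45 [177, 186, 189, 189, 187, 171, 148]
48 [181, 187, 189, 189, 188, 184, 169]
51 [184, 188, 189, 188, 188, 184, 179]
54 [186, 188, 189, 188, 186, 178, 174]
57 [188, 189, 188, 188, 183, 156, 146]
[ 0.59497214 -0.07332499  0.22630817] 0.37413545690738265 [ 0.03030881  0.8054518  -0.26593712]
```

View pics/dial1.png

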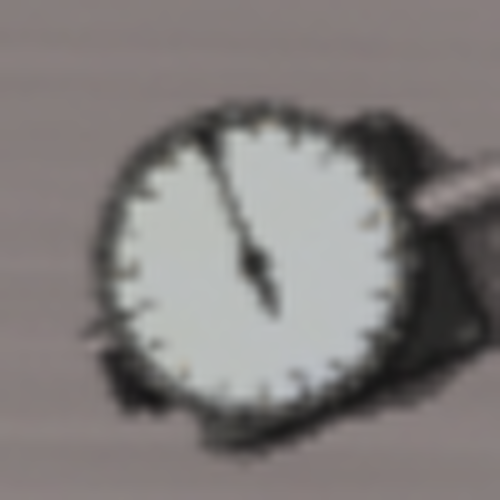

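The wedge (210,140 in the crop) lies under the pointer to within about 1.5°. Now I tap cap 3.

Call:
{"method": "drive_tool", "body": {"deltas": [{"x": -0.3, "y": 0, "z": -4, "roll": 0}, {"x": -0.3, "y": 0, "z": -8, "roll": 0}, {"x": -0.3, "y": 0, "z": -12, "roll": 0}, {"x": -0.3, "y": 0, "z": -15, "roll": 0}, {"x": -0.3, "y": 0, "z": -16.6, "roll": 0}, {"x": -0.3, "y": 0, "z": -16.6, "roll": 0}, {"x": -0.3, "y": 0, "z": -16.6, "roll": 0}]}}

```text
time_s: 6.48
tool_pos: [0.592, -0.0716, 0.0611]
eef_rot: [-0.0, 0.479, 0.878, 0.0]
wrist_force: [0.5, 0.6, 0.9]
finger_gap: 0.004
finger_force: 0.0
```

Call:
{"method": "drive_tool", "body": {"deltas": [{"x": 0, "y": 0, "z": -0.2, "roll": 0}, {"x": 0, "y": 0, "z": -0.4, "roll": 0}, {"x": 0, "y": 0, "z": -0.6, "roll": 0}, {"x": 0, "y": 0, "z": -0.7, "roll": 0}, {"x": 0, "y": 0, "z": -0.8, "roll": 0}, {"x": 0, "y": 0, "z": -0.8, "roll": 0}]}}

```text
time_s: 6.98
tool_pos: [0.5924, -0.0731, 0.0533]
eef_rot: [0.0, 0.48, 0.877, 0.0]
wrist_force: [-1.1, 1.2, 4.2]
finger_gap: 0.009
finger_force: 1.9
```

Call:
{"method": "drive_tool", "body": {"deltas": [{"x": 0, "y": 0, "z": -0.1, "roll": 0}, {"x": 0, "y": 0, "z": -0.2, "roll": 0}, {"x": 0, "y": 0, "z": -0.2, "roll": 0}]}}

```text
time_s: 7.23
tool_pos: [0.593, -0.0732, 0.0527]
eef_rot: [0.001, 0.48, 0.877, 0.0]
wrist_force: [-3.5, 1.5, 14.3]
finger_gap: 0.004
finger_force: 7.6
```

```bash
cat > tap.py <<'E'
from h import *
g=cv2.cvtColor(bot.grab_frame('top'),cv2.COLOR_RGB2GRAY)
c=np.array([.5031,.1492])
f=lambda r,a:float(cv2.getRectSubPix(g,(1,1),tuple(pix('top',[c[0]+r*np.cos(a),c[1]+r*np.sin(a),.126])))[0,0])
A=[(np.mean([f(r,np.radians(d)) for r in (.011,.013,.015)]),d) for d in range(0,360,3)]
print('darkest',sorted(A)[:4]);s=bot.read_state();print(s['tool_pos'],s['wrist_force'],s['time_s'])
E
python3 tap.py
```

```text
darkest [(np.float64(133.33333333333334), 24), (np.float64(138.0), 27), (np.float64(144.0), 21), (np.float64(152.33333333333334), 30)]
[ 0.59297959 -0.07315589  0.05274664] [-1.12806086  2.4380223  14.83846273] 7.2833
```

No give and no kick with about 15 N on place 3, so that bolt is tight. Next is place 1, with the closing line at about 120°.

Call:
{"method": "drive_tool", "body": {"deltas": [{"x": 0, "y": 0, "z": 3, "roll": 0}, {"x": 0, "y": 0, "z": 7, "roll": 0}, {"x": 0, "y": 0, "z": 11, "roll": 0}, {"x": 0, "y": 0, "z": 15, "roll": 0}, {"x": 0, "y": 0, "z": 16, "roll": 0.12}, {"x": -1, "y": 1, "z": 16, "roll": 0.24}, {"x": -3, "y": 3, "z": 16, "roll": 0.36}, {"x": -5, "y": 5, "z": 16, "roll": 0.48}, {"x": -7, "y": 6, "z": 16, "roll": 0.6}, {"x": -9, "y": 8, "z": 16, "roll": 0.72}, {"x": -11, "y": 10, "z": 16, "roll": 0.84}, {"x": -12.6, "y": 11.8, "z": 16, "roll": 0.96}]}}

```text
time_s: 8.28
tool_pos: [0.4645, 0.0458, 0.2107]
eef_rot: [-0.0, 0.018, 1.0, 0.0]
wrist_force: [0.7, 0.6, 0.2]
finger_gap: 0.007
finger_force: 0.0
```

Call:
{"method": "drive_tool", "body": {"deltas": [{"x": 0, "y": 0, "z": 0, "roll": 0.12}, {"x": 0, "y": 0, "z": 0, "roll": 0.24}, {"x": 0, "y": 0, "z": 0, "roll": 0.36}, {"x": 0, "y": 0, "z": 0, "roll": 0.48}, {"x": 0, "y": 0, "z": 0, "roll": 0.54}, {"x": 0, "y": 0, "z": 0, "roll": 0.54}, {"x": 0, "y": 0, "z": -3, "roll": 0.54}, {"x": 0, "y": 0, "z": -6, "roll": 0.54}, {"x": 0, "y": 0, "z": -6, "roll": 0.54}]}}

```text
time_s: 9.03
tool_pos: [0.4636, 0.0453, 0.1466]
eef_rot: [-0.004, -0.246, 0.969, 0.002]
wrist_force: [-0.6, 0.4, -0.7]
finger_gap: 0.006
finger_force: 0.0
```

Call:
{"method": "drive_tool", "body": {"deltas": [{"x": 0.1, "y": 0, "z": -3, "roll": 0}, {"x": 0.1, "y": 0, "z": -6, "roll": 0}, {"x": 0.1, "y": 0, "z": -8.5, "roll": 0}, {"x": 0.1, "y": 0, "z": -8.9, "roll": 0}, {"x": 0.1, "y": 0, "z": -9.1, "roll": 0}, {"x": 0.1, "y": 0, "z": -9.3, "roll": 0}, {"x": 0.1, "y": 0, "z": -9.5, "roll": 0}, {"x": 0.1, "y": 0, "z": -9.6, "roll": 0}, {"x": 0.1, "y": 0, "z": -9.6, "roll": 0}, {"x": 0.1, "y": 0, "z": -9.6, "roll": 0}]}}

```text
time_s: 9.87
tool_pos: [0.4673, 0.0449, 0.0553]
eef_rot: [0.0, -0.247, 0.969, -0.0]
wrist_force: [-0.2, 0.1, 0.2]
finger_gap: 0.007
finger_force: 0.0
```

```bash
python3 tap.py
```

```text
darkest [(np.float64(127.66666666666667), 24), (np.float64(131.66666666666666), 27), (np.float64(137.66666666666666), 21), (np.float64(145.0), 30)]
[0.46728049 0.04496552 0.05517374] [ 0.06264726  0.30354125 -0.12071195] 9.9167
```

Commanded height runs slightly high, so I go lower.

Call:
{"method": "drive_tool", "body": {"deltas": [{"x": 0, "y": 0, "z": -0.2, "roll": 0}, {"x": 0, "y": 0, "z": -0.3, "roll": 0}, {"x": 0, "y": 0, "z": -0.4, "roll": 0}, {"x": 0, "y": 0, "z": -0.4, "roll": 0}, {"x": 0, "y": 0, "z": -0.4, "roll": 0}]}}

```text
time_s: 10.33
tool_pos: [0.4674, 0.0449, 0.0509]
eef_rot: [0.0, -0.247, 0.969, -0.0]
wrist_force: [1.2, 0.4, 2.0]
finger_gap: 0.006
finger_force: 1.4
```

```bash
python3 tap.py
```

```text
darkest [(np.float64(122.66666666666667), 60), (np.float64(127.33333333333333), 63), (np.float64(133.33333333333334), 57), (np.float64(142.0), 66)]
[0.46737165 0.04493242 0.05090557] [1.5060275  0.86053456 3.21790192] 10.3833
```

The pointer kicks about 36° and the cap gives at place 1, so that is the loose bolt. Full pinch clearance is limited by the dial on +y. I'll shift the open gripper towards -y so the +y finger meets its pip first, and check where the tape roll is.

Call:
{"method": "drive_tool", "body": {"deltas": [{"x": 0, "y": 0, "z": 1, "roll": 0}, {"x": 0, "y": 0, "z": 4, "roll": 0}, {"x": 0, "y": 0, "z": 8, "roll": 0}, {"x": 0.2, "y": -0.5, "z": 8.5, "roll": -0.1}, {"x": 0.3, "y": -0.8, "z": 8.5, "roll": -0.2}, {"x": 0.5, "y": -1.2, "z": 8.5, "roll": -0.3}, {"x": 0.7, "y": -1.8, "z": 8.5, "roll": -0.4}, {"x": 0.7, "y": -1.8, "z": 8.5, "roll": -0.5}, {"x": 0.7, "y": -1.8, "z": 8.5, "roll": -0.6}, {"x": 0.7, "y": -1.8, "z": 8.5, "roll": -0.7}, {"x": 0.7, "y": -1.8, "z": 8.5, "roll": -0.7}], "gripper": 0}}

```text
time_s: 11.3
tool_pos: [0.4737, 0.027, 0.1361]
eef_rot: [-0.0, 0.102, 0.995, 0.0]
wrist_force: [-0.3, -0.5, -0.6]
finger_gap: 0.813
finger_force: 0.0
```

```bash
python3 - <<'E'
from h import *
I=bot.grab_frame('top');save(I,'top2')
M=bot.masks_of('top','tape_roll')[0];c,r=cv2.minEnclosingCircle(np.argwhere(M['mask'])[:,::-1].astype(np.float32));print(M['conf'],c,r,world('top',c,.045),world('top',(c[0]+r,c[1]),.045))
s=bot.read_state();print(s['tool_pos'],s['eef_rot'],s['finger_gap'],s['wrist_force'],s['time_s'])
E
python3 tap.py
```

```text
0.74 (372.877197265625, 303.6140441894531) 22.464624404907227 [ 0.4328133  -0.09249779  0.045     ] [ 0.43362329 -0.13691821  0.045     ]
[0.47379637 0.02702804 0.13594773] [-2.30019229e-04  9.86239541e-02  9.95124747e-01 -8.87238375e-06] 0.9078731437891905 [-0.45706223  0.33256699  0.11093155] 11.4
darkest [(np.float64(126.33333333333333), 24), (np.float64(130.66666666666666), 27), (np.float64(136.0), 21), (np.float64(144.33333333333334), 30)]
[0.47385896 0.02704157 0.13591237] [-0.34702859 -0.53138773 -0.67142904] 11.45
```

Call:
{"method": "drive_tool", "body": {"deltas": [{"x": 0.1, "y": 0, "z": 0, "roll": 0}, {"x": 0.1, "y": 0, "z": -2, "roll": 0}, {"x": 0.1, "y": 0, "z": -4, "roll": 0}, {"x": 0.1, "y": 0, "z": -6, "roll": 0}, {"x": 0.1, "y": 0, "z": -7, "roll": 0}, {"x": 0.1, "y": 0, "z": -7.5, "roll": 0}, {"x": 0.1, "y": 0, "z": -7.8, "roll": 0}, {"x": 0.1, "y": 0, "z": -8, "roll": 0}, {"x": 0.1, "y": 0, "z": -8, "roll": 0}], "gripper": 0}}

```text
time_s: 12.2
tool_pos: [0.4754, 0.0269, 0.0561]
eef_rot: [0.0, 0.1, 0.995, -0.0]
wrist_force: [0.1, 1.0, 0.4]
finger_gap: 0.999
finger_force: 0.0
```

Call:
{"method": "drive_tool", "body": {"deltas": [{"x": 0, "y": 0, "z": -0.4, "roll": 0}, {"x": 0, "y": 0, "z": -0.8, "roll": 0}, {"x": 0, "y": 0, "z": -1.2, "roll": 0}, {"x": 0, "y": 0, "z": -1.2, "roll": 0}]}}

```text
time_s: 12.53
tool_pos: [0.4747, 0.027, 0.0431]
eef_rot: [-0.001, 0.1, 0.995, 0.0]
wrist_force: [0.1, 0.3, -0.1]
finger_gap: 0.996
finger_force: 0.0
```

Call:
{"method": "drive_tool", "body": {"deltas": [{"x": 0, "y": 0, "z": -0.3, "roll": 0}, {"x": 0, "y": 0, "z": -0.6, "roll": 0}, {"x": 0, "y": 0, "z": -0.9, "roll": 0}, {"x": 0, "y": 0, "z": -0.9, "roll": 0}]}}

```text
time_s: 12.87
tool_pos: [0.4749, 0.0268, 0.0342]
eef_rot: [-0.0, 0.1, 0.995, -0.0]
wrist_force: [-0.4, -3.0, -0.4]
finger_gap: 0.998
finger_force: 0.0
```

Call:
{"method": "drive_tool", "body": {"deltas": [{"x": 0, "y": 0, "z": 0, "roll": 0}, {"x": 0, "y": 0, "z": 0, "roll": 0}, {"x": 0, "y": 0, "z": 0, "roll": 0}, {"x": 0, "y": 0, "z": 0, "roll": 0}], "gripper": 1, "squeeze": 10}}

```text
time_s: 13.2
tool_pos: [0.4754, 0.0284, 0.0349]
eef_rot: [0.0, 0.101, 0.995, 0.001]
wrist_force: [2.9, 10.2, -0.4]
finger_gap: 0.838
finger_force: 10.0
```

The +y pip is held at 10 N against the arm. Now I lift along the hinge arc.

Call:
{"method": "drive_tool", "body": {"deltas": [{"x": -0.1, "y": 0, "z": 0.2, "roll": 0}, {"x": -0.2, "y": 0, "z": 0.45, "roll": 0}, {"x": -0.4, "y": 0.05, "z": 0.7, "roll": 0}, {"x": -0.6, "y": 0.05, "z": 0.9, "roll": 0}, {"x": -0.9, "y": 0.1, "z": 1.2, "roll": 0}, {"x": -1.2, "y": 0.1, "z": 1.45, "roll": 0}, {"x": -1.45, "y": 0.15, "z": 1.65, "roll": 0}, {"x": -1.45, "y": 0.15, "z": 1.65, "roll": 0}]}}

```text
time_s: 13.87
tool_pos: [0.4605, 0.0311, 0.0517]
eef_rot: [0.0, 0.101, 0.995, 0.002]
wrist_force: [4.9, 18.9, 0.7]
finger_gap: 0.801
finger_force: 10.0
```

```bash
python3 - <<'E'
from h import *
I=bot.grab_frame('scene');save(I,'sc3')
s=bot.read_state();print(s['tool_pos'],s['finger_force'],s['finger_gap'],s['wrist_force'],s['time_s'])
u,v=pix('scene',[.46,.04,.05]).astype(int);print(u,v)
cv2.imwrite('pics/sc3c.png',cv2.resize(cv2.imread('pics/sc3.png')[v-75:v+75,u-100:u+100],(800,600),interpolation=cv2.INTER_CUBIC))
E
```

```text
[0.46066418 0.03102181 0.05158327] 9.999342262744904 0.801465896829396 [ 3.92315796 19.85649684  1.42862635] 13.9167
279 249
```

View pics/sc3c.png

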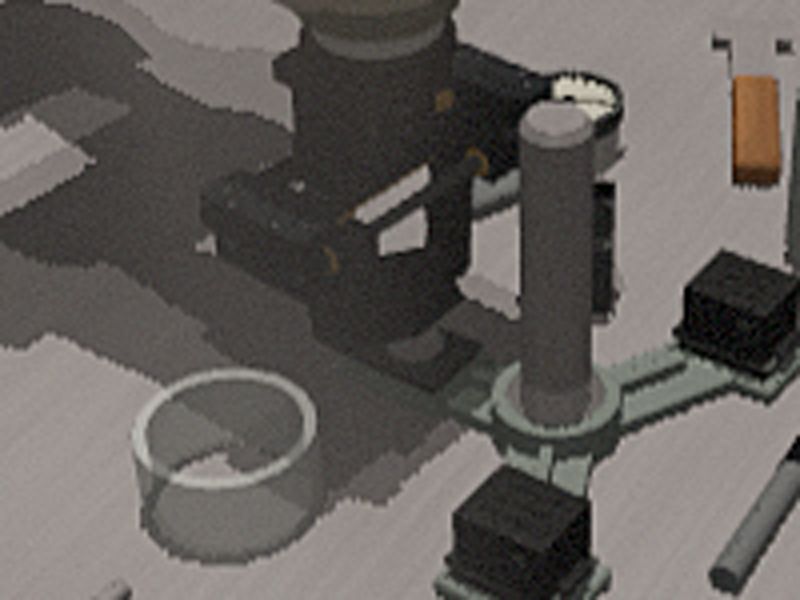

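The crop shows the cap raised between the fingers, with the bolt visible on the arm at about (415,345). I continue along the arc.

Call:
{"method": "drive_tool", "body": {"deltas": [{"x": -0.25, "y": 0, "z": 0.13, "roll": 0}, {"x": -0.5, "y": 0.05, "z": 0.25, "roll": 0}, {"x": -0.75, "y": 0.05, "z": 0.38, "roll": 0}, {"x": -1.0, "y": 0.1, "z": 0.48, "roll": 0}, {"x": -1.3, "y": 0.1, "z": 0.56, "roll": 0}, {"x": -1.6, "y": 0.15, "z": 0.63, "roll": 0}, {"x": -1.9, "y": 0.15, "z": 0.67, "roll": 0}, {"x": -2.2, "y": 0.2, "z": 0.68, "roll": 0}, {"x": -2.5, "y": 0.2, "z": 0.67, "roll": 0}, {"x": -2.8, "y": 0.25, "z": 0.65, "roll": 0}, {"x": -3.0, "y": 0.25, "z": 0.62, "roll": 0}, {"x": -3.0, "y": 0.25, "z": 0.62, "roll": 0}]}}

```text
time_s: 14.92
tool_pos: [0.4303, 0.0334, 0.0576]
eef_rot: [0.0, 0.101, 0.995, 0.002]
wrist_force: [3.3, 19.1, 1.6]
finger_gap: 0.804
finger_force: 10.0
```

```bash
python3 - <<'E'
from h import *
I=bot.grab_frame('scene');save(I,'sc4')
s=bot.read_state();print(s['tool_pos'],s['eef_rot'],s['finger_force'],s['finger_gap'],s['wrist_force'],s['time_s'])
u,v=pix('scene',[.44,.04,.06]).astype(int)
cv2.imwrite('pics/sc4c.png',cv2.resize(cv2.imread('pics/sc4.png')[v-60:v+60,u-80:u+80],(800,600),interpolation=cv2.INTER_CUBIC))
E
```

```text
[0.4304672  0.03334592 0.05760627] [1.51406421e-04 1.00857646e-01 9.94898503e-01 2.16358372e-03] 9.999749064445496 0.8032970049147475 [ 2.88870806 19.90485497  1.14030831] 14.9667
```

View pics/sc4c.png

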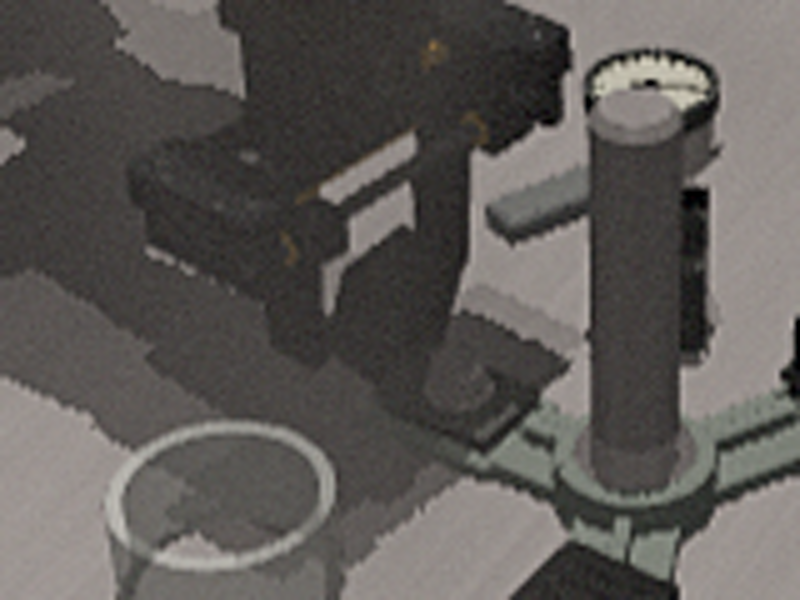

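The crop shows the cap standing steeply between the fingers, with its peak near (405,225) and the bolt exposed at (460,385). I check the angle by projecting the cap's edges, and check the dial too.

```bash
python3 - <<'E'
from h import *
u,v=pix('scene',[.44,.04,.06]).astype(int)
C=np.array([.4643,.0430]);x=np.array([.9954,-.096]);y=np.array([.096,.9954]);H=C-.026*x
for th in (45,60,70,80):
  t=np.radians(th);o=[]
  for a,b,s in ((51,32,1),(51,32,-1),(51,-2,1),(51,-2,-1)):
    X=(a*np.cos(t)-b*np.sin(t))/1e3;Z=.021+(a*np.sin(t)+b*np.cos(t))/1e3
    p=H+X*x+s*.021*y;q=pix('scene',[*p,Z]);o.append(((q-[u-80,v-60])*5).astype(int).tolist())
  print(th,'top+y,top-y,bot+y,bot-y',o)
E
python3 tap.py; python3 - <<'E'
import sys;sys.path.insert(0,'.')
from h import *
g=cv2.cvtColor(bot.grab_frame('top'),cv2.COLOR_RGB2GRAY);c=[.5031,.1492]
f=lambda r,a:float(cv2.getRectSubPix(g,(1,1),tuple(pix('top',[c[0]+r*np.cos(a),c[1]+r*np.sin(a),.126])))[0,0])
print([(d,int(f(.021,np.radians(d)))) for d in range(9,42,3)])
t=cv2.imread('pics/sc4.png');u,v=pix('scene',[.44,.04,.06]).astype(int)
k=cv2.convertScaleAbs(t[v-35:v+30,u-35:u+35],alpha=2.5,beta=-20);cv2.imwrite('pics/sc4d.png',cv2.resize(k,(630,585),interpolation=cv2.INTER_CUBIC))
E
```

```text
45 top+y,top-y,bot+y,bot-y [[457, 243], [396, 292], [505, 308], [446, 358]]
60 top+y,top-y,bot+y,bot-y [[426, 229], [366, 277], [484, 284], [425, 334]]
70 top+y,top-y,bot+y,bot-y [[407, 224], [346, 272], [469, 270], [409, 319]]
80 top+y,top-y,bot+y,bot-y [[388, 223], [327, 270], [452, 259], [392, 308]]
darkest [(np.float64(126.0), 24), (np.float64(130.33333333333334), 27), (np.float64(136.0), 21), (np.float64(144.33333333333334), 30)]
[0.43052335 0.03336281 0.05760796] [ 2.9575174  20.24906463  1.2769714 ] 15.0167
[(9, 178), (12, 176), (15, 149), (18, 119), (21, 86), (24, 77), (27, 94), (30, 136), (33, 170), (36, 177), (39, 178)]
```

View pics/sc4d.png

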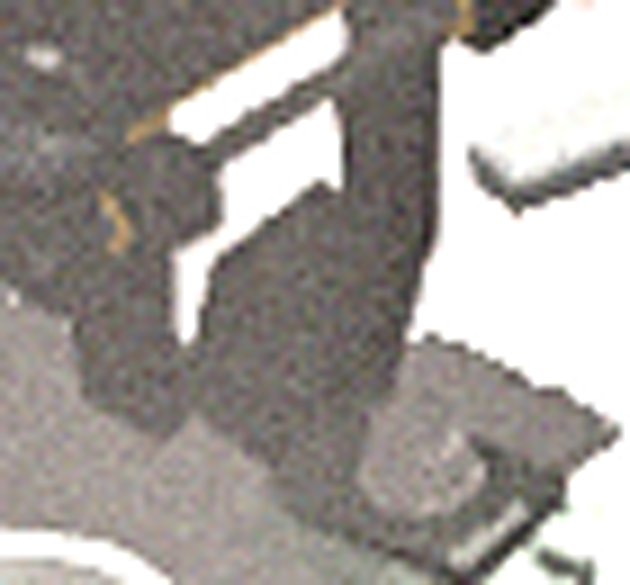

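The corners match the projection for 70° (peak 405,225 against 407,224; other corner 347,268 against 346,272), and the dial is unchanged. I wait a second to check that the hold is stable, then hand in.

Call:
{"method": "drive_tool", "body": {"deltas": [{"x": 0, "y": 0, "z": 0, "roll": 0}, {"x": 0, "y": 0, "z": 0, "roll": 0}, {"x": 0, "y": 0, "z": 0, "roll": 0}, {"x": 0, "y": 0, "z": 0, "roll": 0}, {"x": 0, "y": 0, "z": 0, "roll": 0}, {"x": 0, "y": 0, "z": 0, "roll": 0}, {"x": 0, "y": 0, "z": 0, "roll": 0}, {"x": 0, "y": 0, "z": 0, "roll": 0}, {"x": 0, "y": 0, "z": 0, "roll": 0}, {"x": 0, "y": 0, "z": 0, "roll": 0}, {"x": 0, "y": 0, "z": 0, "roll": 0}, {"x": 0, "y": 0, "z": 0, "roll": 0}]}}

```text
time_s: 16.07
tool_pos: [0.4306, 0.0333, 0.0576]
eef_rot: [0.0, 0.101, 0.995, 0.002]
wrist_force: [2.6, 19.3, 1.8]
finger_gap: 0.803
finger_force: 10.0
```

```bash
python3 - <<'E'
from h import *
b=cv2.imread('pics/sc4.png');I=bot.grab_frame('scene');save(I,'sc5');a=cv2.imread('pics/sc5.png')
u,v=pix('scene',[.44,.04,.06]).astype(int)
d=cv2.absdiff(cv2.GaussianBlur(a,(3,3),0),cv2.GaussianBlur(b,(3,3),0)).max(2);w_=d[v-35:v+30,u-35:u+35];print((w_>25).sum(),w_.max(),(d>40).sum())
s=bot.read_state();print(s['finger_force'],s['finger_gap'],s['wrist_force'])
if (w_>25).sum()<40: print(bot.hand_in())
E
```

```text
0 20 0
9.999989569187164 0.8061031529125885 [ 2.49190265 20.42242225  2.17904647]
the job is handed in; nothing more can be done
None
```

The job is handed in: the dial's zero is under the pointer to within about 1.5°, the loose bolt is the one on the -x arm (place 1; place 3 was tight, place 2 not tapped), and its cap is held open at about 70° by one finger pressed on its +y pip rather than a full two-pip pinch.

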